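Sort the battery sticks into their charging docks

TASK

Sort the three loose battery sticks on the tray by length into the two charging docks, where one long stick is already in place (leave it there): each goes into a free bay of the dock whose bays fit its length, pushed against the sprung contact and lying flat and clamped behind the end stop. When all are in, turn the charger's power knob clockwise until it clicks over and stays there. Leave the sample pots and the mouse where they are.

Things in the scene. Friction and masses are not known exactly. Their poses are not given: they have to be found in the camera images.
- long_a: loose rechargeable battery stick lying on the grey tray: square bar 80 x 20 x 20 mm, about 60 g, grey plastic with a 6 mm steel cap at each end; origin at its centre, x along its length. It is the same from either end and on any of its four long sides.
- short_a: loose rechargeable battery stick lying on the grey tray: square bar 62 x 20 x 20 mm, about 60 g, grey plastic with a 6 mm steel cap at each end; origin at its centre, x along its length. It is the same from either end and on any of its four long sides.
- short_b: loose rechargeable battery stick lying on the grey tray: square bar 62 x 20 x 20 mm, about 60 g, grey plastic with a 6 mm steel cap at each end; origin at its centre, x along its length. It is the same from either end and on any of its four long sides.
- long_b: an 80 x 20 x 20 mm battery stick like long_a, already seated in a bay of dock_long (at dock_long_seat0); to be left there. Origin at its centre, x along its length.
- dock_long: charging dock for the long (80 mm) sticks, fixed, black, 120 mm (its x) x 104 mm (its y); origin at the centre of its underside. Its top, the bay floor, is 14 mm above the table. A row of two parallel bays lies along its x, at y = -25 and +25 mm. A housing bar 12 mm thick, 20 mm high above the bay floor, runs along its -x edge. One bay already holds long_b.
- dock_short: charging dock for the short (62 mm) sticks, fixed, black, 102 mm (its x) x 104 mm (its y); origin at the centre of its underside. Its top, the bay floor, is 14 mm above the table. A row of two parallel bays lies along its x, at y = -25 and +25 mm. A housing bar 12 mm thick, 20 mm high above the bay floor, runs along its -x edge. Both bays are empty. The docks may have swapped places.
- dock_long_stops (a point): middle between the two end stops of this dock, on the line of their inner faces, at bay floor height; axes as the dock's. Each bay ends at +x in a fixed steel end stop only 6 mm high above the bay floor, 26 mm wide. Two low guide ribs, 5 mm high, 24 mm apart, flank each bay.
- dock_long_contacts (a point): middle between the two bays on the line of the resting sprung contacts' faces, 72 mm from the end stops, at bay floor height. Each bay's aluminium contact block (24 mm wide, from 1 to 18 mm above the floor) yields to -x by 10.5 mm to a hard stop, 3 N at first, 8 N at the end; a stick needs 8 mm. A level stick held 9 mm above the floor clears the end stop and still meets the contact.
- dock_long_seat0 (a point): centre of a stick properly seated in this bay of the dock for long sticks flat on the bay floor, clamped between sprung contact and end stop (24 mm above the table), axes as the dock's; y = -25 mm; taken by long_b
- dock_long_seat1 (a point): centre of a stick properly seated in this bay of the dock for long sticks flat on the bay floor, clamped between sprung contact and end stop (24 mm above the table), axes as the dock's; y = +25 mm; free at the start
- dock_short_stops (a point): middle between the two end stops of this dock, on the line of their inner faces, at bay floor height; axes as the dock's. Each bay ends at +x in a fixed steel end stop only 6 mm high above the bay floor, 26 mm wide. Two low guide ribs, 5 mm high, 24 mm apart, flank each bay.
- dock_short_contacts (a point): middle between the two bays on the line of the resting sprung contacts' faces, 54 mm from the end stops, at bay floor height. Each bay's aluminium contact block (24 mm wide, from 1 to 18 mm above the floor) yields to -x by 10.5 mm to a hard stop, 3 N at first, 8 N at the end; a stick needs 8 mm. A level stick held 9 mm above the floor clears the end stop and still meets the contact.
- dock_short_seat0 (a point): centre of a stick properly seated in this bay of the dock for short sticks flat on the bay floor, clamped between sprung contact and end stop (24 mm above the table), axes as the dock's; y = -25 mm
- dock_short_seat1 (a point): centre of a stick properly seated in this bay of the dock for short sticks flat on the bay floor, clamped between sprung contact and end stop (24 mm above the table), axes as the dock's; y = +25 mm
- tray: flat grey tray plate, fixed, 230 (x) x 240 (y) x 4 mm, origin at the centre of its underside; the loose sticks lie on it, their undersides 4 mm above the table.
- power_grip (a point): power knob on a round black base 68 mm across, fixed, with the 16 mm high block of its click plunger at the rim. Grey upright grip bar 42 mm long, 14 mm thick, from 14 to 44 mm above the table, standing on a 44 mm disc. The point lies on the turning axis 37 mm above the table (a good TCP height); its x runs along the bar and turns with it (either end alike), z is up.
- power (a joint): turn of the power knob in rad: starts between 0 and 0.2, grows clockwise seen from above. It moves easily at first; from about 0.8 a sprung plunger resists with up to about 0.2 N m, until the knob clicks past it near 1.02 and is driven on to 1.24 or more, where it stays; its end stop is at 1.30. Let go between 0.8 and 1.02, it springs back.
- pot_a: clear sample pot with a white lid, 54 mm across, 45 mm high, loose; bystander. Origin at the centre of its underside.
- pot_b: a second such sample pot, bystander.
- mouse: black computer mouse, 100 x 58 x 28 mm, loose; bystander. Origin at the centre of its underside.
Mind the look-alikes: they are no part of the job. What is shaped like the short_a but green is not meant. Leave any turquoise look-alike of the dock_long alone.

How it is judged:
By the outcome, as a careful person would: the job done as asked, in the order asked, and still so for the second after the job is handed in, with the robot touching nothing.
It also fails if it takes over 72 s, if anything falls off the work surface, if the arm or the gripper's body presses on something with over 40 N, if the wrist force passes 120 N, or if a joint passes its speed limit or range.

ROBOT

A 6-joint arm with a two-finger parallel gripper is mounted at the origin on the work surface. World frame = base frame: x ahead of the robot, y to its left, z up, the work surface at z = 0. Lengths are in mm, angles in rad, forces in N, time in s.
With the tool pointing down it reaches from about 275 to 1000 mm from the base axis. Payload 8.4 kg.
Tool frame: the origin (TCP) lies between the finger pads, 19 mm behind the fingertips; this is the grasp point; z points along the fingers, y is the line along which they close (so a half turn about z gives the same grasp; the last joint's range is limited). The gripper opens to 85 mm and grips with 20 to 120 N. Pads are 22 mm wide; open, the fingers measure 114 mm over their backs; the gripper's body (76 mm by 85 mm) begins 54 mm behind the grasp point. The pads swing forward as they close: fully open they stand 13 mm farther back than shut.
Start: joints at [1.185, 0.353, 1.633, -0, 1.155, -0.002], TCP at [234.028, 579.533, 249.981] pointing down, gripper open.
Joint ranges: [-2.63, 2.63], [-0.92, 2.1], [0.06, 2.66], [-1.3, 4.44], [0, 2.69], [-3.02, 3.02]. Speed limits (rad/s): [2.22, 2.22, 2.79, 3.14, 3.14, 3.14].

INTERFACE

Orientations are given as [roll, pitch, yaw] about the fixed x, y, z axes, in that order (R = Rz(yaw) Ry(pitch) Rx(roll)).
In Python, from rig import monitor, imaging, r gives the robot as it stands.
- The arm moves only by the tool drive_tool, never from a script. Its argument "plan" is a list of rows, each an object of numbers: "x", "y", "z": the shift along the tool's x, y, z in units of 50 mm (1.0 is 50 mm); "ax", "ay", "az": the turn, a rotation vector about the tool's x, y, z in units of 6 degrees (1.0 is 6 degrees); "hand": the finger opening in mm, from 0 to 85.4. In form: [{"x": .., "y": .., "z": .., "ax": .., "ay": .., "az": .., "hand": ..}, ...]. A call has 1 to 8 rows; each row is the pose to reach, as a shift and turn from the pose commanded when the call began, along the tool's axes at that moment; what a row does not reach only later rows make up. A row lasts 1/10 s, in which the tool goes at most 50 mm and 8.59 degrees, less where a joint would pass 70% of its speed; a pose out of reach is approached as far as the arm can. A call with a gripper value outside its range is refused whole. The fingers move at their own pace and stop on an object; "grip_force" is the grip in N (left out, the last holds). Time passes only in rows, so rows that repeat a pose let the fingers close. It gives the time, the measured TCP pose, the force, the opening and the grip force at its end, in the units of the state.
- monitor.sense(): the state, without advancing time (a new reading comes with each control period).
- imaging.grab_frame(name): name is "scene" or "top" or "wrist"; returns the picture (420x560x3 uint8, red, green, blue); there is no depth.
- imaging.camera_info(name): a dict with "mtx" (3x3 intrinsics, pixels), "dist" ([k1, k2, p1, p2, k3] as OpenCV has them; the pictures are not rectified), "R" (3x3) and "t" (3): a world point X has camera coordinates R X + t. Camera axes: x right, y down, z forward; pixel columns grow to the right and rows downward; lengths in mm; the calibration is good to about 2 mm. A picture is of the moment at which its call begins: read the wrist's pose just before it. camera_info takes no time and is no camera call; for the wrist camera it gives the pose at the moment of the call.
- r.sign_off(): hands the job in; it is judged then, once.
The state is a dict: "clock": time; "qpos": joint angles; "qvel": joint speeds; "joint_efforts": joint torques, N m; "eef_pos": TCP position; "tcp_rot": TCP orientation; "contact_force": force on the tool from outside, world axes, zero at the start; "wrist_torque": the same for the moment, N m; "opening": opening from 0.0 (shut) to 1.0 (fully open); "grasp_force": force on a finger pad.
Only numpy, scipy, OpenCV 4.12 (cv2) and the standard library are available. Lean on these libraries where they do the work, as an engineer would, in place of code of your own. Each camera call takes 0.05 s, during which the arm holds its last target. There are 200 camera calls.

## Working session

There is one attempt and no reset: what is moved stays moved. The work goes in short steps, Python scripts to look and compute and a tool call to move; the robot and the scene stay as the last step left them, time stands still between calls to the robot, and variables do not carry over. Pictures are saved under pics/ and viewed, at most 10 in all, crops included, and the job is handed in when it is done.

Besides the shell and the picture viewer there is one more tool, called after ">>>" as name([rows], argument=value, ...), one row to a line, values as JSON. drive_tool: Moves the arm, as the interface text tells. Its arguments: {"type":"object","properties":{"plan":{"type":"array","items":{"type":"object","properties":{"x":{"type":"number"},"y":{"type":"number"},"z":{"type":"number"},"ax":{"type":"number"},"ay":{"type":"number"},"az":{"type":"number"},"hand":{"type":"number"}}}},"grip_force":{"type":"number"}},"required":["plan"]}

```bash
mkdir -p pics; ls
python3 - <<'E'
from rig import monitor, imaging, r
import cv2
s=monitor.sense(); print(s)
for n in ("top","scene"):
    im=imaging.grab_frame(n); cv2.imwrite(f"pics/{n}0.png",im[:,:,::-1])
    print(n,imaging.camera_info(n))
E
```

```text
pics
{'clock': 0.0, 'qpos': array([ 1.18462173e+00,  3.53629267e-01,  1.63416208e+00, -6.17081940e-06,
        1.15520327e+00, -2.37177524e-03]), 'qvel': array([ 0.00044622, -0.00059869,  0.00154913,  0.00105039,  0.000336  ,
        0.0002889 ]), 'joint_efforts': array([-4.80435236e-03, -6.05238318e+01, -3.42058361e+01, -2.95531117e-04,
        9.15739074e-03, -5.19711740e-07]), 'eef_pos': array([233.84043693, 579.10332402, 249.26150204]), 'tcp_rot': array([-3.14019068e+00,  2.31688216e-06,  2.75779232e+00]), 'contact_force': array([-0.34795131,  0.55165764,  0.54853423]), 'wrist_torque': array([-0.02714857,  0.02920132,  0.04067456]), 'grasp_force': 0.0, 'opening': 0.9981875085959832}
top {'mtx': array([[395.52766873,   0.        , 280.94806153],
       [  0.        , 395.52766873, 214.43918211],
       [  0.        ,   0.        ,   1.        ]]), 'dist': array([-0.01064418,  0.        ,  0.        ,  0.        ,  0.        ]), 'R': array([[-0.01539351, -0.99971527, -0.01823263],
       [-0.99328332,  0.01738078, -0.11439476],
       [ 0.11467909,  0.01634923, -0.99326805]]), 't': array([-2.92130985e-01,  5.29856231e+02,  8.13513971e+02])}
scene {'mtx': array([[406.34816453,   0.        , 279.48405287],
       [  0.        , 406.34816453, 208.04870724],
       [  0.        ,   0.        ,   1.        ]]), 'dist': array([-0.01586652,  0.        ,  0.        ,  0.        ,  0.        ]), 'R': array([[-0.8768854 ,  0.48064763, -0.00706067],
       [ 0.38394564,  0.69147486, -0.61192178],
       [-0.28923648, -0.53929619, -0.79088677]]), 't': array([ 465.18204017, -171.42050586, 1142.27044648])}
```

View pics/top0.png

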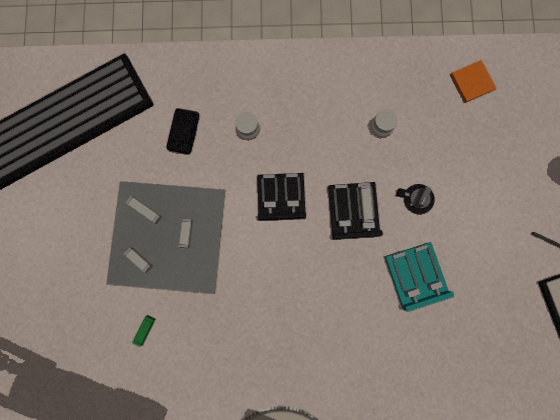

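View pics/scene0.png

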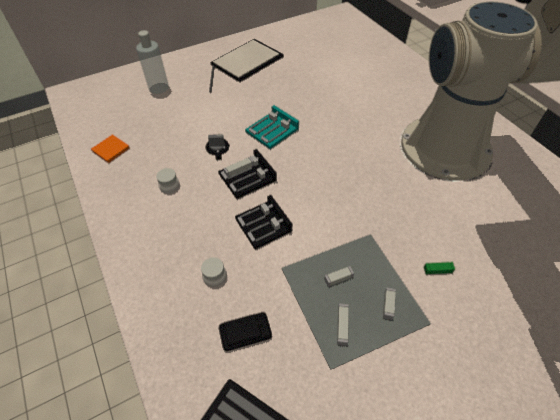

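The top view (image up = +x, left = +y) shows the tray sticks at (143,210), (185,234) and (137,260). There is a green decoy at (144,331). The smaller black dock is at (281,197), and the larger black dock holding a stick is at (355,210). The turquoise decoy dock is at (419,276) and the knob at (419,199). Next I'll segment the sticks and enlarge the docks and knob.

```bash
cat > h.py <<'E'
import numpy as np, cv2
from rig import monitor, imaging, r
from scipy.spatial.transform import Rotation as Ro
def up(px,z,ci):
    """pixels -> world xy on plane z"""
    p=cv2.undistortPoints(np.array(px,float).reshape(-1,1,2),ci["mtx"],ci["dist"])[:,0]
    d=np.c_[p,np.ones(len(p))]@ci["R"]; c=-ci["R"].T@ci["t"]
    return (c+d*((z-c[2])/d[:,2])[:,None])[:,:2]
def proj(X,ci):
    return cv2.projectPoints(np.array(X,float).reshape(-1,3),cv2.Rodrigues(ci["R"])[0],ci["t"],ci["mtx"],ci["dist"])[0][:,0]
def go(x,y,z,yaw_deg):
    """deltas in plan units to the target, tool pointing down, half-turn resolved"""
    s=monitor.sense(); R=Ro.from_euler("xyz",s["tcp_rot"]).as_matrix()
    d=R.T@(np.array([x,y,z])-s["eef_pos"])/50
    best=None
    for k in (0,180,-180,360,-360):
        T=Ro.from_euler("xyz",[180,0,yaw_deg+k],degrees=True).as_matrix()
        rv=np.degrees(Ro.from_matrix(R.T@T).as_rotvec())/6
        q6=s["qpos"][5]+np.radians(rv[2]*6)
        if best is None or (abs(q6)<2.9 and abs(rv[2])<abs(best[2])): best=rv
    print("d",np.round(d,3),"rot",np.round(best,2),"q",np.round(s["qpos"],2)); return d,best
def st():
    s=monitor.sense(); print(round(s["clock"],2),np.round(s["eef_pos"],1),np.round(np.degrees(s["tcp_rot"]),2),"F",np.round(s["contact_force"],1),"op",round(s["opening"],3),"g",round(s["grasp_force"],1)); return s
def rects(mask,z,ci,amin=60,amax=1500):
    out=[]
    for c in cv2.findContours(mask.astype(np.uint8),cv2.RETR_EXTERNAL,cv2.CHAIN_APPROX_NONE)[0]:
        if not amin<cv2.contourArea(c)<amax: continue
        w=up(c.reshape(-1,2),z,ci).astype(np.float32)
        (cx,cy),(a,b),t=cv2.minAreaRect(w)
        if a<b: a,b,t=b,a,t+90
        out.append((np.round(c.reshape(-1,2).mean(0)),round(cx,1),round(cy,1),round(a,1),round(b,1),round(t%180,1)))
    return out
E
cat > m.py <<'E'
from h import *
im=cv2.imread("pics/top0.png"); ci=imaging.camera_info("top")
g=cv2.cvtColor(cv2.resize(im,None,fx=4,fy=4,interpolation=cv2.INTER_CUBIC),cv2.COLOR_BGR2GRAY)
c4=lambda m,z: None
ci4=dict(ci); K=ci["mtx"].copy(); K[:2]*=4; K[:2,2]+=1.5; ci4["mtx"]=K
m=np.zeros_like(g); m[185*4:290*4,112*4:222*4]=g[185*4:290*4,112*4:222*4]>128
for o in rects(m,24,ci4,600,20000): print(o)
crop=im[160:255,250:440]; cv2.imwrite("pics/docks.png",cv2.resize(crop,None,fx=4.2,fy=4.2,interpolation=cv2.INTER_CUBIC))
E
python3 m.py
```

```text
(array([ 532., 1154.]), 380.4, 306.2, 95.2, 8.9, 89.3)
(array([ 545., 1039.]), 439.0, 302.3, 46.0, 16.9, 48.2)
(array([ 881., 1059.]), 429.2, 125.0, 111.4, 11.1, 0.1)
(array([740., 932.]), 495.5, 198.9, 47.7, 16.1, 173.5)
(array([569., 837.]), 548.0, 292.7, 64.0, 17.2, 54.9)
(array([797., 744.]), 594.9, 170.9, 102.5, 8.3, 88.9)
(array([455., 833.]), 548.4, 352.0, 109.2, 14.4, 2.0)
```

View pics/docks.png

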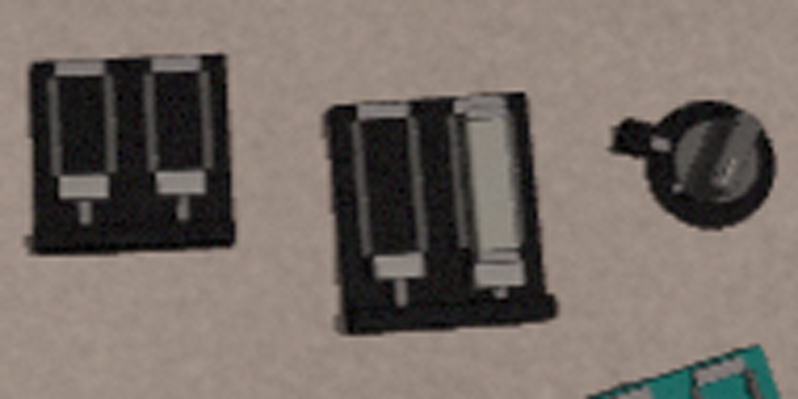

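The crop confirms the targets. The left dock (short, both bays empty) has end stops at (80,68) and (176,64). The right dock (long) has long_b in its right bay and its left bay free. The knob bar runs (700,190)–(748,125). The turquoise dock is excluded by colour. Now rough poses.

Run:
```python
from h import *
ci=imaging.camera_info("top")
f=lambda pts,z: up([(x/4.2+250-.38,y/4.2+160-.38) for x,y in pts],z,ci)
for n,L,st_,ct,back in (("short",54,[(80,75),(176,71)],[(83,176),(181,172)],[(31,238),(234,232)]),("long",72,[(384,117),(482,110)],[(398,256),(499,258)],[(342,322),(555,303)])):
    S=f(st_,20); C=f(ct,32); d=S[0]-S[1]
    print(n,"stops",S.round(1).tolist(),"contacts",C.round(1).tolist(),"yaw from stops",np.degrees(np.arctan2(d[1],d[0]))-90,np.linalg.norm(d),"bays",[(np.degrees(np.arctan2(*(S[i]-C[i])[::-1])).round(1),np.linalg.norm(S[i]-C[i]).round(1)) for i in (0,1)])
    b=f(back,34); b=b[0]-b[1]; print(" housing yaw",np.degrees(np.arctan2(b[1],b[0]))-90, np.linalg.norm(b))
K=f([(748,125),(700,190)],44); print("knob",K,K.mean(0),f([(711,164)],10)); d=K[0]-K[1]; print(np.degrees(np.arctan2(d[1],d[0])))
print(imaging.camera_info("wrist")); st()
go(500,-20,300,90)
go(548,293,90,55+90)
```

```text
short stops [[612.7, 16.8], [613.9, -33.2]] contacts [[557.8, 15.3], [559.0, -34.6]] yaw from stops 1.3244526231084137 49.97299291707331 bays [(np.float64(1.5), np.float64(54.9)), (np.float64(1.5), np.float64(54.9))]
 housing yaw 0.7039816755002448 102.70939001182438
long stops [[587.6, -140.3], [590.4, -190.9]] contacts [[514.2, -143.3], [512.3, -194.1]] yaw from stops 3.08960575046936 50.73898463456043 bays [(np.float64(2.4), np.float64(73.5)), (np.float64(2.3), np.float64(78.2))]
 housing yaw 4.1440477332807575 107.1554931837697
knob [[ 575.85262371 -318.73843381]
 [ 543.44694162 -292.99274634]] [ 559.64978266 -305.86559008] [[ 561.53912604 -310.57776626]]
-38.46646203634146
{'mtx': array([[289.93915833,   0.        , 277.82423091],
       [  0.        , 289.93915833, 210.24614055],
       [  0.        ,   0.        ,   1.        ]]), 'dist': array([-0.03965441,  0.        ,  0.        ,  0.        ,  0.        ]), 'R': array([[ 0.37452763,  0.92721495, -0.00122196],
       [ 0.88531147, -0.35720932,  0.29769969],
       [ 0.27559511, -0.11257857, -0.95465879]]), 't': array([-625.0714538 ,  -37.93838062,  379.85118369])}
0.1 [233.9 579.2 249.3] [-179.93   -0.    158.01] F [-0.7  0.8  0.4] op 0.999 g 0.0
d [-9.422 -9.12  -1.002] rot [-1.000e-02  1.000e-02  1.133e+01] q [ 1.18  0.35  1.63  0.    1.16 -0.  ]
d [-7.969 -2.95   3.19 ] rot [-0.01  0.    2.17] q [ 1.18  0.35  1.63  0.    1.16 -0.  ]
```

Run:
```python
from h import *
go(548,293,130,235)
```

```text
d [-7.969 -2.951  2.39 ] rot [-1.000e-02 -1.000e-02 -1.283e+01] q [ 1.18  0.35  1.63  0.    1.16 -0.  ]
```

>>> drive_tool([
  {"x": -1,"y": -0.37,"z": 0.3,"az": -1.4,"hand": 60},
  {"x": -2,"y": -0.74,"z": 0.6,"az": -2.8,"hand": 60},
  {"x": -3,"y": -1.1,"z": 0.9,"az": -4.2,"hand": 60},
  {"x": -4,"y": -1.48,"z": 1.2,"az": -5.6,"hand": 60},
  {"x": -5,"y": -1.85,"z": 1.5,"az": -7,"hand": 60},
  {"x": -6,"y": -2.2,"z": 1.8,"az": -8.4,"hand": 60},
  {"x": -7,"y": -2.6,"z": 2.1,"az": -9.8,"hand": 60},
  {"x": -7.97,"y": -2.95,"z": 2.39,"az": -11.2,"hand": 60},
], grip_force=60)

```text
invalid input
```

>>> drive_tool([
  {"x": -4,"y": -1.48,"z": 1.2,"ax": 0,"ay": 0,"az": -5.6,"hand": 60},
  {"x": -4,"y": -1.48,"z": 1.2,"ax": 0,"ay": 0,"az": -5.6,"hand": 60},
  {"x": -4,"y": -1.48,"z": 1.2,"ax": 0,"ay": 0,"az": -5.6,"hand": 60},
  {"x": -4,"y": -1.48,"z": 1.2,"ax": 0,"ay": 0,"az": -5.6,"hand": 60},
], grip_force=60)

```text
clock: 0.5
eef_pos: [372.3, 453.3, 197.0]
tcp_rot: [-3.141, -0.0, -2.941]
contact_force: [0.3, 0.6, 0.5]
opening: 0.701
grasp_force: 0.0
```

Run:
```python
from h import *
go(548,293,130,235)
```

```text
d [-2.804 -3.843  1.341] rot [-0.   -0.   -7.25] q [ 0.88  0.35  1.77 -0.    1.03 -0.89]
```

>>> drive_tool([
  {"x": -2.8,"y": -3.84,"z": 1.34,"ax": 0,"ay": 0,"az": -7.25,"hand": 60},
  {"x": -2.8,"y": -3.84,"z": 1.34,"ax": 0,"ay": 0,"az": -7.25,"hand": 60},
  {"x": -2.8,"y": -3.84,"z": 1.34,"ax": 0,"ay": 0,"az": -7.25,"hand": 60},
  {"x": -2.8,"y": -3.84,"z": 1.34,"ax": 0,"ay": 0,"az": -7.25,"hand": 60},
  {"x": -2.8,"y": -3.84,"z": 1.34,"ax": 0,"ay": 0,"az": -7.25,"hand": 60},
  {"x": -2.8,"y": -3.84,"z": 1.34,"ax": 0,"ay": 0,"az": -7.25,"hand": 60},
  {"x": -2.8,"y": -3.84,"z": 1.34,"ax": 0,"ay": 0,"az": -7.25,"hand": 60},
])

```text
clock: 1.2
eef_pos: [546.6, 291.7, 129.6]
tcp_rot: [3.141, -0.002, -2.19]
contact_force: [-0.6, 0.6, -1.3]
opening: 0.702
grasp_force: 0.0
```

```bash
cat > w.py <<'E'
from h import *
import sys
s=st(); ci=imaging.camera_info("wrist"); im=imaging.grab_frame("wrist")[:,:,::-1]
cv2.imwrite(f"pics/{sys.argv[1]}.png",im); np.savez(f"pics/{sys.argv[1]}.npz",**{k:np.array(v) for k,v in ci.items()})
E
python3 w.py w1
python3 - <<'E'
from h import *
ci=imaging.camera_info("wrist"); print(proj([[548,293,24]],ci))
E
```

```text
1.2 [546.6 291.7 129.6] [ 1.7996e+02 -9.0000e-02 -1.2549e+02] F [-0.6  0.6 -1.3] op 0.702 g 0.0
[[274.77844471 216.29971107]]
```

View pics/w1.png

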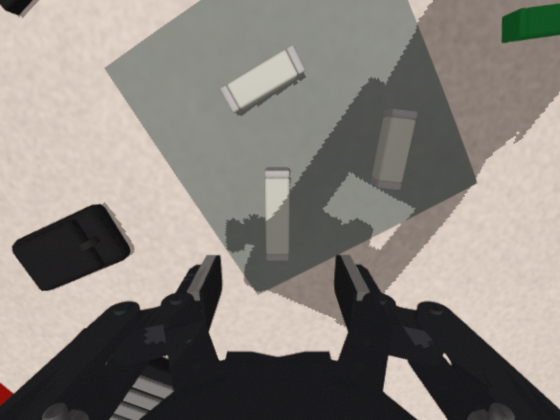

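The wrist view shows long_a at (277,215), upright in the image and within 2 mm of the prediction. The two short sticks are at (263,80) and (394,149), and the green decoy is at the top right.

Run:
```python
from h import *
ci=imaging.camera_info("wrist")
P=up([(277.5,169),(278,260),(277.3,215)],24,ci); print(P,np.degrees(np.arctan2(*(P[0]-P[1])[::-1])),np.linalg.norm(P[0]-P[1]))
print(up([(261,78),(394,149)],24,ci))
x,y=(P[0]+P[1])/2
go(x,y,30,np.degrees(np.arctan2(*(P[0]-P[1])[::-1])))
```

```text
[[523.06377976 262.01677599]
 [569.33744515 327.53317884]
 [545.61848578 293.29539838]] -125.23322865253954 80.21004395826373
[[493.87491217 200.3573823 ]
 [439.21750575 302.2346767 ]]
d [-0.038  0.017  2.003] rot [ 0.01 -0.01 -0.05] q [ 0.49  0.48  1.74  0.    0.93 -2.03]
```

>>> drive_tool([
  {"x": -0.04,"y": 0.02,"z": 1.0,"ax": 0,"ay": 0,"az": 0,"hand": 60},
  {"x": -0.04,"y": 0.02,"z": 1.6,"ax": 0,"ay": 0,"az": 0,"hand": 60},
  {"x": -0.04,"y": 0.02,"z": 2.0,"ax": 0,"ay": 0,"az": 0,"hand": 60},
  {"x": -0.04,"y": 0.02,"z": 2.0,"ax": 0,"ay": 0,"az": 0,"hand": 15},
  {"x": -0.04,"y": 0.02,"z": 2.0,"ax": 0,"ay": 0,"az": 0,"hand": 15},
  {"x": -0.04,"y": 0.02,"z": 2.0,"ax": 0,"ay": 0,"az": 0,"hand": 15},
  {"x": -0.04,"y": 0.02,"z": 2.0,"ax": 0,"ay": 0,"az": 0,"hand": 15},
  {"x": -0.04,"y": 0.02,"z": 2.0,"ax": 0,"ay": 0,"az": 0,"hand": 15},
])

```text
clock: 2.05
eef_pos: [547.1, 296.5, 32.6]
tcp_rot: [-3.141, 0.003, -2.188]
contact_force: [-1.2, 1.6, 6.8]
opening: 0.215
grasp_force: 60.5
```

Run:
```python
from h import *
st(); go(555,-142,140,182.8)
```

```text
2.05 [547.1 296.5  32.6] [-1.7995e+02  1.5000e-01 -1.2537e+02] F [-1.2  1.6  6.8] op 0.215 g 60.5
d [ 7.054 -5.207 -2.163] rot [0.   0.03 8.64] q [ 0.49  0.61  1.78  0.    0.75 -2.03]
```

>>> drive_tool([
  {"x": 0,"y": 0,"z": -1,"ax": 0,"ay": 0,"az": 0,"hand": 15},
  {"x": 1,"y": -0.7,"z": -2.1,"ax": 0,"ay": 0,"az": 1.2,"hand": 15},
  {"x": 3.5,"y": -2.6,"z": -2.16,"ax": 0,"ay": 0,"az": 4.3,"hand": 15},
  {"x": 3.5,"y": -2.6,"z": -2.16,"ax": 0,"ay": 0,"az": 4.3,"hand": 15},
  {"x": 7.05,"y": -5.2,"z": -2.16,"ax": 0,"ay": 0,"az": 8.64,"hand": 15},
  {"x": 7.05,"y": -5.2,"z": -2.16,"ax": 0,"ay": 0,"az": 8.64,"hand": 15},
  {"x": 7.05,"y": -5.2,"z": -2.16,"ax": 0,"ay": 0,"az": 8.64,"hand": 15},
  {"x": 7.05,"y": -5.2,"z": -2.16,"ax": 0,"ay": 0,"az": 8.64,"hand": 15},
])

```text
clock: 2.85
eef_pos: [552.5, -42.4, 136.1]
tcp_rot: [-3.141, 0.002, -3.098]
contact_force: [1.2, 0.6, -0.2]
opening: 0.212
grasp_force: 59.6
```

Run:
```python
from h import *
st(); go(555,-142,140,182.8)
```

```text
2.85 [552.5 -42.4 136.1] [-1.7999e+02  9.0000e-02 -1.7751e+02] F [ 1.2  0.6 -0.2] op 0.212 g 59.6
d [ 0.036 -1.992 -0.079] rot [-0.    0.02 -0.05] q [-0.08  0.38  1.88  0.    0.87 -1.69]
```

>>> drive_tool([
  {"x": 0.04,"y": -1.0,"z": 0,"ax": 0,"ay": 0,"az": 0,"hand": 15},
  {"x": 0.04,"y": -1.9,"z": 0,"ax": 0,"ay": 0,"az": 0,"hand": 15},
  {"x": 0.04,"y": -1.9,"z": 0,"ax": 0,"ay": 0,"az": 0,"hand": 15},
  {"x": 0.04,"y": -1.9,"z": 0,"ax": 0,"ay": 0,"az": 0,"hand": 15},
])

```text
clock: 3.25
eef_pos: [555.1, -136.5, 135.5]
tcp_rot: [-3.142, 0.001, -3.095]
contact_force: [-0.4, 0.2, -0.9]
opening: 0.211
grasp_force: 59.6
```

```bash
python3 w.py w2
```

```text
3.25 [ 555.1 -136.5  135.5] [-1.8000e+02  4.0000e-02 -1.7736e+02] F [-0.4  0.2 -0.9] op 0.211 g 59.6
```

View pics/w2.png

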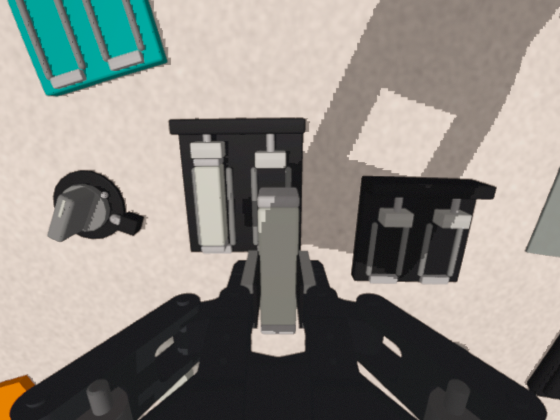

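The wrist view shows the held stick over the free long bay. Contact blocks are at (207,150) and (270,158), with long_b at (210,195). The short dock's contacts are at (395,217) and (453,219), and its stops at (386,279) and (434,280). The held stick may be slightly tilted, so I'll enlarge this.

Run:
```python
import cv2
im=cv2.imread("pics/w2.png")[110:340,160:500]
cv2.imwrite("pics/w2c.png",cv2.resize(im,None,fx=2.35,fy=2.35,interpolation=cv2.INTER_CUBIC))
```

```text
(no output)
```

View pics/w2c.png

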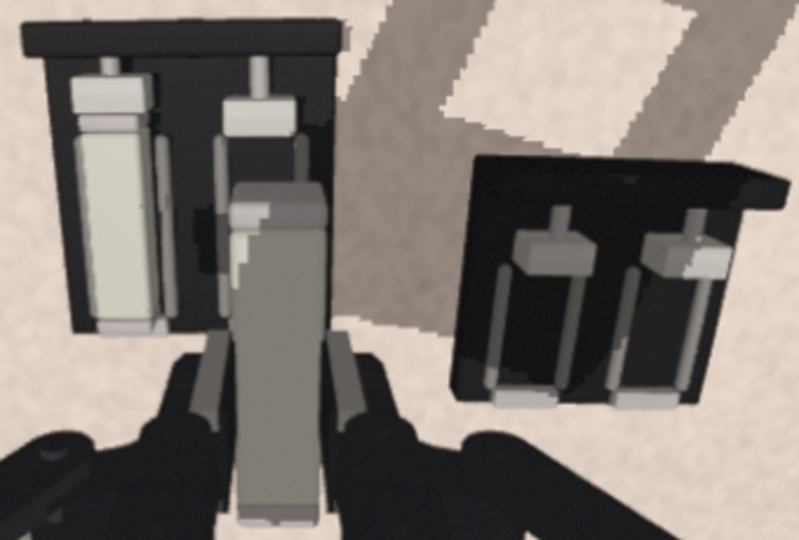

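```bash
cat > pnp.py <<'E'
from h import *
def held(npz,pts,crop,L):
    ci={k:v for k,v in np.load(npz).items()}
    x0,y0,f=crop; P=np.array([(x0+u/f-.5+.5/f,y0+v/f-.5+.5/f) for u,v in pts])
    h=L/2
    obj=np.array([[h,-10,0],[h,10,0],[-h,10,0],[-h,-10,0]],float) # tool-like axes: x->image up, y->image right
    ok,rv,tv=cv2.solvePnP(obj,P,ci["mtx"],ci["dist"])
    Rw=ci["R"].T@cv2.Rodrigues(rv)[0]; c=ci["R"].T@(tv[:,0]-ci["t"])
    print("top centre",c.round(1),"x axis",Rw[:,0].round(3),"y axis",Rw[:,1].round(3)); return ci
E
python3 - <<'E'
from pnp import *
f=2.35
ci=held("pics/w2.npz",[(230,203),(327,203),(322,523),(237,523)],(160,110,f),80)
W=lambda pts,z: up([(160+u/f-.5+.5/f,110+v/f-.5+.5/f) for u,v in pts],z,ci).round(1).tolist()
print("cam",-ci["R"].T@ci["t"])
# long dock: contact top front edge? free block: top face bottom edge mid
print("long: longb top ends z34",W([(112,131),(126,320)],34))
print("long ribs z19",W([(221,138),(301,138),(165,138),(172,315),(223,315)],19))
print("long block top z32",W([(224,100),(296,100)],32), "block bottom front z15", W([(224,136),(296,136)],15))
print("long stop inner z20",W([(100,320),(168,318)],20))
print("short stops inner top z20",W([(494,389),(559,388),(612,389),(681,388)],20))
print("short ribs z19",W([(506,268),(577,278),(631,270),(705,280),(490,385),(563,385),(611,385),(683,386)],19))
E
```

```text
top centre [ 553.7 -135.2  123.9] x axis [-0.999 -0.049  0.004] y axis [-0.049  0.999  0.006]
cam [ 478.60508832 -139.02728488  259.31064122]
long: longb top ends z34 [[515.0, -192.2], [583.2, -188.9]]
long ribs z19 [[518.2, -157.2], [516.9, -128.9], [519.1, -177.0], [587.2, -174.5], [586.3, -154.9]]
long block top z32 [[503.4, -155.5], [502.4, -131.8]] block bottom front z15 [[518.1, -156.4], [516.9, -130.5]]
long stop inner z20 [[590.2, -202.1], [588.1, -175.9]]
short stops inner top z20 [[613.1, -46.4], [611.7, -20.3], [611.3, 1.4], [609.9, 29.8]]
short ribs z19 [[562.3, -48.9], [565.1, -21.1], [560.9, -0.8], [563.7, 29.1], [611.9, -47.9], [610.8, -18.4], [610.1, 1.2], [609.5, 31.1]]
```

Run:
```python
from h import *
go(562,-141.7,53,182.8)
```

```text
d [-0.132 -0.134  1.648] rot [ 0.    0.   -0.01] q [-0.24  0.41  1.85  0.    0.89 -1.86]
```

>>> drive_tool([
  {"x": -0.13,"y": -0.1,"z": 0.6,"ax": 0,"ay": 0,"az": 0,"hand": 15},
  {"x": -0.13,"y": -0.1,"z": 1.2,"ax": 0,"ay": 0,"az": 0,"hand": 15},
  {"x": -0.13,"y": -0.1,"z": 1.5,"ax": 0,"ay": 0,"az": 0,"hand": 15},
  {"x": -0.13,"y": -0.1,"z": 1.6,"ax": 0,"ay": 0,"az": 0,"hand": 15},
  {"x": -0.13,"y": -0.1,"z": 1.6,"ax": 0,"ay": 0,"az": 0,"hand": 15},
  {"x": -0.13,"y": -0.1,"z": 1.6,"ax": 0,"ay": 0,"az": 0,"hand": 15},
])

```text
clock: 3.9
eef_pos: [562.6, -139.8, 56.0]
tcp_rot: [-3.141, 0.001, -3.092]
contact_force: [-0.3, -0.7, 0.2]
opening: 0.213
grasp_force: 59.6
```

Run:
```python
from h import *
st(); go(547.5,-142.4,53,182.8)
```

```text
3.9 [ 562.6 -139.8   56. ] [-1.7998e+02  7.0000e-02 -1.7716e+02] F [-0.3 -0.7  0.2] op 0.213 g 59.6
d [ 0.304 -0.037  0.06 ] rot [-0.    0.01  0.01] q [-0.25  0.53  1.87  0.    0.74 -1.87]
```

>>> drive_tool([
  {"x": 0.0,"y": -0.04,"z": 0.06,"ax": 0,"ay": 0,"az": 0,"hand": 15},
  {"x": 0.08,"y": -0.04,"z": 0.06,"ax": 0,"ay": 0,"az": 0,"hand": 15},
  {"x": 0.16,"y": -0.04,"z": 0.06,"ax": 0,"ay": 0,"az": 0,"hand": 15},
  {"x": 0.22,"y": -0.04,"z": 0.06,"ax": 0,"ay": 0,"az": 0,"hand": 15},
  {"x": 0.24,"y": -0.04,"z": 0.06,"ax": 0,"ay": 0,"az": 0,"hand": 15},
  {"x": 0.24,"y": -0.04,"z": 0.06,"ax": 0,"ay": 0,"az": 0,"hand": 15},
])

```text
clock: 4.5
eef_pos: [551.4, -142.9, 52.8]
tcp_rot: [-3.141, 0.004, -3.093]
contact_force: [5.3, 1.5, -0.4]
opening: 0.21
grasp_force: 59.6
```

Run:
```python
from h import *
st(); go(547.5,-142.4,53,182.8)
```

```text
4.5 [ 551.4 -142.9   52.8] [-179.96    0.2  -177.21] F [ 5.3  1.5 -0.4] op 0.21 g 59.6
d [ 0.077  0.014 -0.004] rot [-0.01  0.03 -0.  ] q [-0.26  0.52  1.89  0.    0.72 -1.88]
```

>>> drive_tool([
  {"x": 0.05,"y": 0.01,"z": 0,"ax": 0,"ay": 0,"az": 0,"hand": 15},
  {"x": 0.09,"y": 0.01,"z": 0,"ax": 0,"ay": 0,"az": 0,"hand": 15},
  {"x": 0.09,"y": 0.01,"z": 0,"ax": 0,"ay": 0,"az": 0,"hand": 15},
  {"x": 0.09,"y": 0.01,"z": 0,"ax": 0,"ay": 0,"az": 0,"hand": 15},
])

```text
clock: 4.9
eef_pos: [547.8, -143.0, 53.0]
tcp_rot: [-3.14, 0.005, -3.093]
contact_force: [6.5, -0.3, -1.4]
opening: 0.216
grasp_force: 59.5
```

>>> drive_tool([
  {"x": 0.04,"y": 0.01,"z": 0,"ax": 0,"ay": 0,"az": 0,"hand": 15},
  {"x": 0.04,"y": 0.01,"z": 0,"ax": 0,"ay": 0,"az": 0,"hand": 15},
  {"x": 0.04,"y": 0.01,"z": 0,"ax": 0,"ay": 0,"az": 0,"hand": 15},
])

```text
clock: 5.2
eef_pos: [546.4, -142.9, 53.2]
tcp_rot: [-3.139, 0.006, -3.092]
contact_force: [8.0, -2.6, -1.0]
opening: 0.213
grasp_force: 59.4
```

>>> drive_tool([
  {"x": -0.01,"y": 0.01,"z": 0.05,"ax": 0,"ay": 0,"az": 0,"hand": 15},
  {"x": -0.01,"y": 0.01,"z": 0.1,"ax": 0,"ay": 0,"az": 0,"hand": 15},
  {"x": -0.01,"y": 0.01,"z": 0.15,"ax": 0,"ay": 0,"az": 0,"hand": 15},
  {"x": -0.01,"y": 0.01,"z": 0.15,"ax": 0,"ay": 0,"az": 0,"hand": 15},
])

```text
clock: 5.6
eef_pos: [546.9, -142.2, 45.8]
tcp_rot: [-3.14, 0.006, -3.093]
contact_force: [8.1, -0.8, 3.3]
opening: 0.211
grasp_force: 60.0
```

>>> drive_tool([
  {"x": 0,"y": 0,"z": 0.03,"ax": 0,"ay": 0,"az": 0,"hand": 15},
  {"x": 0,"y": 0,"z": 0.06,"ax": 0,"ay": 0,"az": 0,"hand": 15},
  {"x": 0,"y": 0,"z": 0.06,"ax": 0,"ay": 0,"az": 0,"hand": 15},
])

```text
clock: 5.9
eef_pos: [547.0, -142.1, 43.0]
tcp_rot: [-3.14, 0.006, -3.093]
contact_force: [8.5, -0.4, 3.2]
opening: 0.209
grasp_force: 60.1
```

>>> drive_tool([
  {"x": 0,"y": 0,"z": 0.03,"ax": 0,"ay": 0,"az": 0,"hand": 15},
  {"x": 0,"y": 0,"z": 0.05,"ax": 0,"ay": 0,"az": 0,"hand": 15},
  {"x": 0,"y": 0,"z": 0.05,"ax": 0,"ay": 0,"az": 0,"hand": 15},
])

```text
clock: 6.2
eef_pos: [547.1, -142.2, 42.4]
tcp_rot: [-3.14, 0.007, -3.093]
contact_force: [0.4, 1.2, 28.0]
opening: 0.216
grasp_force: 63.1
```

>>> drive_tool([
  {"x": 0,"y": 0,"z": -0.02,"ax": 0,"ay": 0,"az": 0,"hand": 15},
  {"x": 0,"y": 0,"z": -0.02,"ax": 0,"ay": 0,"az": 0,"hand": 34},
  {"x": 0,"y": 0,"z": -0.02,"ax": 0,"ay": 0,"az": 0,"hand": 34},
  {"x": 0,"y": 0,"z": -0.02,"ax": 0,"ay": 0,"az": 0,"hand": 34},
  {"x": 0,"y": 0,"z": -0.5,"ax": 0,"ay": 0,"az": 0,"hand": 34},
  {"x": 0,"y": 0,"z": -1.3,"ax": 0,"ay": 0,"az": 0,"hand": 34},
  {"x": -0.5,"y": 0,"z": -2.1,"ax": 0,"ay": 0,"az": 0,"hand": 60},
  {"x": -0.5,"y": 0,"z": -2.1,"ax": 0,"ay": 0,"az": 0,"hand": 60},
])

```text
clock: 7.0
eef_pos: [574.0, -141.1, 149.3]
tcp_rot: [-3.139, 0.01, -3.092]
contact_force: [0.9, 0.1, 1.1]
opening: 0.698
grasp_force: 0.0
```

```bash
python3 w.py w3
python3 - <<'E'
import cv2
from h import *
im=cv2.imread("pics/w3.png")
g=np.array([0]);ci={k:v for k,v in np.load("pics/w3.npz").items()}
p=proj([[547,-142,34],[549,-190.6,34],[500,-100,14],[612,-10,14]],ci); print(p)
cv2.imwrite("pics/w3c.png",im[100:400,:])
E
```

```text
7.0 [ 574.  -141.1  149.3] [-179.84    0.55 -177.19] F [0.9 0.1 1.1] op 0.698 g 0.0
[[277.48569457 180.32500134]
 [219.42212807 179.89427099]
 [329.13462522 124.16109564]
 [408.21578593 247.68638291]]
```

View pics/w3.png

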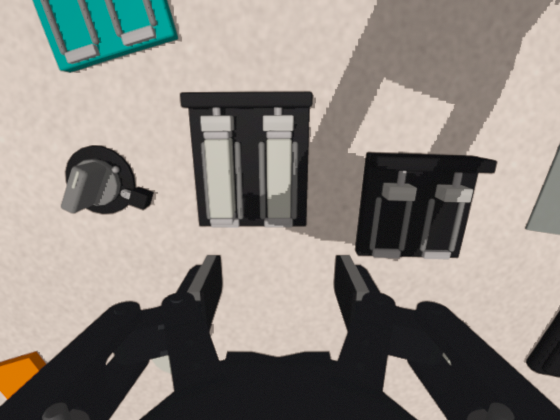

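long_a is seated. Its contact at (278,124) lines up with long_b's at (217,124), and both end stops are visible. Now the first short stick at about (495,200).

Run:
```python
from h import *
go(495,199.7,110,173.5)
```

```text
d [1.193 6.875 0.713] rot [-0.01  0.05  1.55] q [-0.24  0.41  1.81 -0.    0.92 -1.86]
```

>>> drive_tool([
  {"x": 0.3,"y": 2,"z": 0.2,"ax": 0,"ay": 0.05,"az": 0.5,"hand": 60},
  {"x": 0.7,"y": 4,"z": 0.4,"ax": 0,"ay": 0.05,"az": 1,"hand": 60},
  {"x": 1.19,"y": 6.87,"z": 0.71,"ax": 0,"ay": 0.05,"az": 1.55,"hand": 60},
  {"x": 1.19,"y": 6.87,"z": 0.71,"ax": 0,"ay": 0.05,"az": 1.55,"hand": 60},
  {"x": 1.19,"y": 6.87,"z": 0.71,"ax": 0,"ay": 0.05,"az": 1.55,"hand": 60},
  {"x": 1.19,"y": 6.87,"z": 0.71,"ax": 0,"ay": 0.05,"az": 1.55,"hand": 60},
  {"x": 1.19,"y": 6.87,"z": 0.71,"ax": 0,"ay": 0.05,"az": 1.55,"hand": 60},
  {"x": 1.19,"y": 6.87,"z": 0.71,"ax": 0,"ay": 0.05,"az": 1.55,"hand": 60},
])

```text
clock: 7.85
eef_pos: [489.4, 203.9, 106.4]
tcp_rot: [-3.14, -0.009, 3.033]
contact_force: [0.2, -1.6, 0.1]
opening: 0.706
grasp_force: 0.0
```

```bash
python3 w.py w4
python3 - <<'E'
from h import *
ci={k:v for k,v in np.load("pics/w4.npz").items()}
p=proj([[495,199.7,24]],ci)[0]; print(p)
im=cv2.imread("pics/w4.png"); g=cv2.cvtColor(cv2.resize(im,None,fx=4,fy=4,interpolation=cv2.INTER_CUBIC),cv2.COLOR_BGR2GRAY)
K=ci["mtx"].copy(); K[:2]*=4; K[:2,2]+=1.5; c4=dict(ci,mtx=K)
for t in (135,150,165):
    for o in rects(g[:250*4]>t,24,c4,8000,60000): print(t,o)
go(495,199.7,32,173.5)
E
```

```text
7.85 [489.4 203.9 106.4] [-179.93   -0.51  173.77] F [ 0.2 -1.6  0.1] op 0.706 g 0.0
[272.07323663 233.94338417]
135 (array([1540.,  518.]), 426.8, 288.8, 24.9, 19.7, 48.1)
135 (array([1374.,  555.]), 432.3, 258.2, 64.1, 32.9, 109.8)
135 (array([1482.,  160.]), 370.0, 275.2, 43.8, 19.3, 84.6)
135 (array([1453.,   46.]), 352.5, 272.6, 23.7, 13.5, 84.7)
150 (array([1539.,  517.]), 426.7, 288.7, 24.2, 19.2, 48.2)
d [-0.115 -0.027  1.493] rot [-0.02 -0.08  0.04] q [ 0.39  0.4   1.95  0.    0.81 -1.08]
```

>>> drive_tool([
  {"x": -0.11,"y": -0.03,"z": 0.7,"ax": 0,"ay": -0.08,"az": 0,"hand": 60},
  {"x": -0.11,"y": -0.03,"z": 1.3,"ax": 0,"ay": -0.08,"az": 0,"hand": 60},
  {"x": -0.11,"y": -0.03,"z": 1.48,"ax": 0,"ay": -0.08,"az": 0,"hand": 60},
  {"x": -0.11,"y": -0.03,"z": 1.48,"ax": 0,"ay": -0.08,"az": 0,"hand": 60},
  {"x": -0.11,"y": -0.03,"z": 1.48,"ax": 0,"ay": -0.08,"az": 0,"hand": 15},
  {"x": -0.11,"y": -0.03,"z": 1.48,"ax": 0,"ay": -0.08,"az": 0,"hand": 15},
  {"x": -0.11,"y": -0.03,"z": 1.48,"ax": 0,"ay": -0.08,"az": 0,"hand": 15},
  {"x": -0.11,"y": -0.03,"z": 1.48,"ax": 0,"ay": -0.08,"az": 0,"hand": 15},
])

```text
clock: 8.7
eef_pos: [498.4, 198.0, 36.0]
tcp_rot: [3.141, 0.005, 3.028]
contact_force: [-2.3, -0.9, 7.6]
opening: 0.212
grasp_force: 58.8
```

Run:
```python
from h import *
st(); go(625,-33,130,181.4)
```

```text
8.7 [498.4 198.   36. ] [179.98   0.29 173.52] F [-2.3 -0.9  7.6] op 0.212 g 58.8
d [-3.047 -4.304 -1.867] rot [-0.    0.05 -1.31] q [ 0.38  0.52  1.97 -0.    0.65 -1.08]
```

>>> drive_tool([
  {"x": 0,"y": 0,"z": -0.9,"ax": 0,"ay": 0,"az": 0,"hand": 15},
  {"x": -0.6,"y": -0.9,"z": -1.8,"ax": 0,"ay": 0.05,"az": -0.4,"hand": 15},
  {"x": -3.05,"y": -4.3,"z": -1.87,"ax": 0,"ay": 0.05,"az": -1.31,"hand": 15},
  {"x": -3.05,"y": -4.3,"z": -1.87,"ax": 0,"ay": 0.05,"az": -1.31,"hand": 15},
  {"x": -3.05,"y": -4.3,"z": -1.87,"ax": 0,"ay": 0.05,"az": -1.31,"hand": 15},
  {"x": -3.05,"y": -4.3,"z": -1.87,"ax": 0,"ay": 0.05,"az": -1.31,"hand": 15},
  {"x": -3.05,"y": -4.3,"z": -1.87,"ax": 0,"ay": 0.05,"az": -1.31,"hand": 15},
  {"x": -3.05,"y": -4.3,"z": -1.87,"ax": 0,"ay": 0.05,"az": -1.31,"hand": 15},
], grip_force=80)

```text
clock: 9.5
eef_pos: [626.6, -36.2, 129.9]
tcp_rot: [-3.14, 0.001, -3.121]
contact_force: [0.7, 0.9, -1.1]
opening: 0.199
grasp_force: 78.4
```

```bash
python3 w.py w5
python3 - <<'E'
from h import *
im=cv2.imread("pics/w5.png"); ci={k:v for k,v in np.load("pics/w5.npz").items()}
print(proj([[625,-33,120],[588,-10,14]],ci))
cv2.imwrite("pics/w5c.png",cv2.resize(im[80:330,200:530],None,fx=2.4,fy=2.4,interpolation=cv2.INTER_CUBIC))
E
```

```text
9.5 [626.6 -36.2 129.9] [-1.7992e+02  7.0000e-02 -1.7882e+02] F [ 0.7  0.9 -1.1] op 0.199 g 78.4
[[282.221275   271.38488621]
 [309.34717754 168.22955458]]
```

View pics/w5c.png

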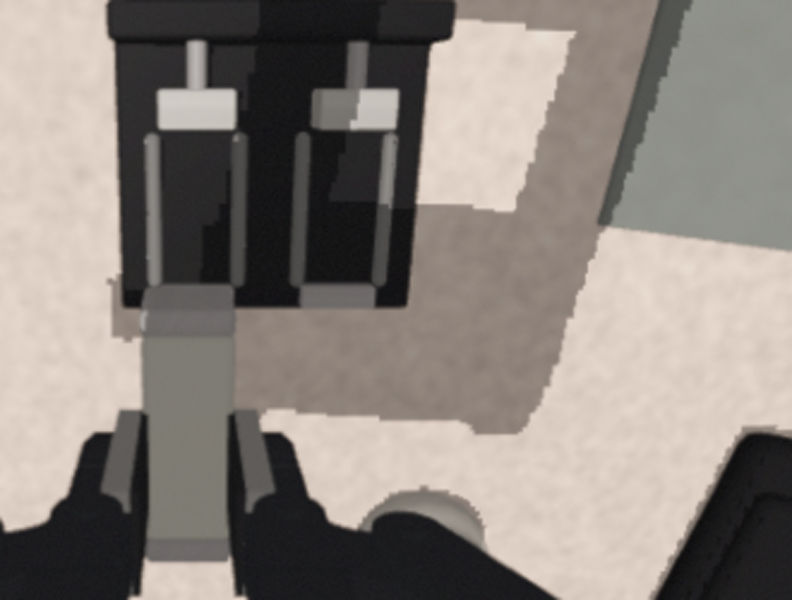

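The crop shows the short stick held level, left of centre at (188,430), and lined up over the left bay. That bay's ribs are at (153,210) and (238,210), and the right bay's are at (300,210) and (385,210).

Run:
```python
from pnp import *
f=2.4
ci=held("pics/w5.npz",[(141,308),(236,308),(230,561),(147,561)],(200,80,f),62)
W=lambda pts,z: up([(200+u/f-.5+.5/f,80+v/f-.5+.5/f) for u,v in pts],z,ci)
a=W([(152,135),(239,135),(154,284),(237,284)],19); b=W([(303,135),(389,135),(298,284),(379,284)],19)
for r_ in (a,b): print(((r_[0]+r_[1])/2).round(1),((r_[2]+r_[3])/2).round(1),(r_[1]-r_[0]).round(1),(r_[3]-r_[2]).round(1))
c=W([(158,90),(237,90),(314,90),(399,90)],32); print("blk",c.round(1).tolist()); print("face z15",W([(197,130),(355,130)],15).round(1).tolist()); print("stop",W([(302,287),(375,287)],20).round(1).tolist())
```

```text
top centre [623.9 -35.1 113.8] x axis [-0.999 -0.021 -0.032] y axis [-0.021  1.    -0.   ]
[562.2 -34. ] [612.7 -32.8] [-0.6 28.5] [-0.6 28.9]
[561.   15.4] [611.7  17.1] [-0.7 28.3] [-0.6 28.4]
blk [[548.4, -45.9], [547.9, -21.9], [547.3, 1.6], [546.6, 27.6]]
face z15 [[560.8, -33.5], [559.5, 19.1]]
stop [[612.8, 4.2], [612.2, 29.7]]
```

Run:
```python
from h import *
st(); go(601,-34.0,57,181.5)
```

```text
9.55 [625.2 -34.4 129.3] [-1.7997e+02 -4.0000e-02 -1.7878e+02] F [ 0.4 -0.5  0.1] op 0.2 g 78.4
d [0.482 0.02  1.447] rot [-0.01 -0.01 -0.05] q [-0.06  0.49  1.73 -0.    0.93 -1.65]
```

>>> drive_tool([
  {"x": 0.2,"y": 0.02,"z": 0.6,"ax": 0,"ay": 0,"az": -0.04,"hand": 15},
  {"x": 0.4,"y": 0.02,"z": 1.2,"ax": 0,"ay": 0,"az": -0.04,"hand": 15},
  {"x": 0.48,"y": 0.02,"z": 1.44,"ax": 0,"ay": 0,"az": -0.04,"hand": 15},
  {"x": 0.48,"y": 0.02,"z": 1.44,"ax": 0,"ay": 0,"az": -0.04,"hand": 15},
  {"x": 0.48,"y": 0.02,"z": 1.44,"ax": 0,"ay": 0,"az": -0.04,"hand": 15},
  {"x": 0.48,"y": 0.02,"z": 1.44,"ax": 0,"ay": 0,"az": -0.04,"hand": 15},
])

```text
clock: 10.15
eef_pos: [601.8, -32.3, 58.1]
tcp_rot: [-3.141, 0.001, -3.113]
contact_force: [1.0, 0.2, -0.5]
opening: 0.203
grasp_force: 78.4
```

Run:
```python
from h import *
st(); go(586,-34.0,57,181.5)
```

```text
10.15 [601.8 -32.3  58.1] [-1.7996e+02  3.0000e-02 -1.7837e+02] F [ 1.   0.2 -0.5] op 0.203 g 78.4
d [ 0.317 -0.026  0.023] rot [-0.01  0.01  0.02] q [-0.06  0.55  1.81 -0.    0.77 -1.65]
```

>>> drive_tool([
  {"x": 0.04,"y": -0.03,"z": 0.02,"ax": 0,"ay": 0,"az": 0,"hand": 15},
  {"x": 0.12,"y": -0.03,"z": 0.02,"ax": 0,"ay": 0,"az": 0,"hand": 15},
  {"x": 0.2,"y": -0.03,"z": 0.02,"ax": 0,"ay": 0,"az": 0,"hand": 15},
  {"x": 0.26,"y": -0.03,"z": 0.02,"ax": 0,"ay": 0,"az": 0,"hand": 15},
  {"x": 0.26,"y": -0.03,"z": 0.02,"ax": 0,"ay": 0,"az": 0,"hand": 15},
  {"x": 0.26,"y": -0.03,"z": 0.02,"ax": 0,"ay": 0,"az": 0,"hand": 15},
])

```text
clock: 10.75
eef_pos: [589.0, -34.5, 56.5]
tcp_rot: [-3.141, 0.002, -3.114]
contact_force: [6.2, 0.2, 0.6]
opening: 0.198
grasp_force: 78.5
```

>>> drive_tool([
  {"x": 0.03,"y": 0.01,"z": 0,"ax": 0,"ay": 0,"az": 0,"hand": 15},
  {"x": 0.07,"y": 0.01,"z": 0,"ax": 0,"ay": 0,"az": 0,"hand": 15},
  {"x": 0.07,"y": 0.01,"z": 0,"ax": 0,"ay": 0,"az": 0,"hand": 15},
  {"x": 0.07,"y": 0.01,"z": 0,"ax": 0,"ay": 0,"az": 0,"hand": 15},
])

```text
clock: 11.15
eef_pos: [586.1, -34.4, 56.7]
tcp_rot: [-3.14, 0.003, -3.113]
contact_force: [7.0, -1.7, 0.5]
opening: 0.201
grasp_force: 78.5
```

>>> drive_tool([
  {"x": 0.02,"y": 0.01,"z": 0,"ax": 0,"ay": 0,"az": 0,"hand": 15},
  {"x": 0.02,"y": 0.01,"z": 0,"ax": 0,"ay": 0,"az": 0,"hand": 15},
  {"x": 0.02,"y": 0.01,"z": 0,"ax": 0,"ay": 0,"az": 0,"hand": 15},
])

```text
clock: 11.45
eef_pos: [585.3, -34.3, 56.7]
tcp_rot: [-3.14, 0.003, -3.113]
contact_force: [8.0, -3.5, -0.3]
opening: 0.194
grasp_force: 78.5
```

>>> drive_tool([
  {"x": 0,"y": 0,"z": 0.06,"ax": 0,"ay": 0,"az": 0,"hand": 15},
  {"x": 0,"y": 0,"z": 0.12,"ax": 0,"ay": 0,"az": 0,"hand": 15},
  {"x": 0,"y": 0,"z": 0.17,"ax": 0,"ay": 0,"az": 0,"hand": 15},
  {"x": 0,"y": 0,"z": 0.17,"ax": 0,"ay": 0,"az": 0,"hand": 15},
])

```text
clock: 11.85
eef_pos: [585.5, -33.8, 48.3]
tcp_rot: [-3.141, 0.004, -3.114]
contact_force: [7.1, 0.1, 2.9]
opening: 0.199
grasp_force: 78.8
```

>>> drive_tool([
  {"x": 0,"y": 0,"z": 0.03,"ax": 0,"ay": 0,"az": 0,"hand": 15},
  {"x": 0,"y": 0,"z": 0.06,"ax": 0,"ay": 0,"az": 0,"hand": 15},
  {"x": 0,"y": 0,"z": 0.06,"ax": 0,"ay": 0,"az": 0,"hand": 15},
])

```text
clock: 12.15
eef_pos: [585.6, -33.7, 46.0]
tcp_rot: [-3.141, 0.004, -3.114]
contact_force: [4.5, 0.5, 9.6]
opening: 0.198
grasp_force: 79.7
```

>>> drive_tool([
  {"x": 0,"y": 0,"z": 0.02,"ax": 0,"ay": 0,"az": 0,"hand": 15},
  {"x": 0,"y": 0,"z": 0.02,"ax": 0,"ay": 0,"az": 0,"hand": 15},
  {"x": 0,"y": 0,"z": 0.01,"ax": 0,"ay": 0,"az": 0,"hand": 34},
  {"x": 0,"y": 0,"z": 0.01,"ax": 0,"ay": 0,"az": 0,"hand": 34},
  {"x": 0,"y": 0,"z": 0.01,"ax": 0,"ay": 0,"az": 0,"hand": 34},
  {"x": 0,"y": 0,"z": -0.5,"ax": 0,"ay": 0,"az": 0,"hand": 34},
  {"x": 0,"y": 0,"z": -1.3,"ax": 0,"ay": 0,"az": 0,"hand": 34},
  {"x": -0.5,"y": 0,"z": -1.7,"ax": 0,"ay": 0,"az": 0,"hand": 60},
])

```text
clock: 12.95
eef_pos: [605.8, -32.8, 130.6]
tcp_rot: [-3.141, -0.005, -3.114]
contact_force: [1.4, 0.3, -0.7]
opening: 0.554
grasp_force: 0.0
```

```bash
python3 w.py w6
python3 - <<'E'
from h import *
go(439.1,302.2,115,228.2)
E
```

```text
12.95 [605.8 -32.8 130.6] [-179.98   -0.27 -178.4 ] F [ 1.4  0.3 -0.7] op 0.554 g 0.0
d [3.298 6.797 0.36 ] rot [-0.03  0.05 -7.77] q [-0.06  0.46  1.76 -0.    0.92 -1.65]
```

View pics/w6.png

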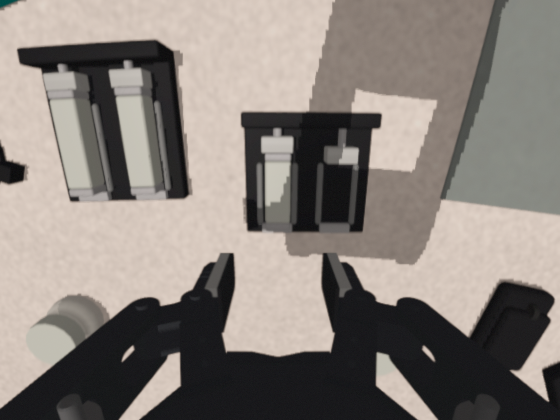

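The short stick is seated: its contact at (278,143) is pushed back compared with the free one at (341,154), and its end stop is clear at (276,227). Now the last stick.

>>> drive_tool([
  {"x": 0.8,"y": 1.7,"z": 0.0,"ax": 0,"ay": 0.05,"az": -1.4,"hand": 60},
  {"x": 1.7,"y": 3.4,"z": 0.1,"ax": 0,"ay": 0.05,"az": -2.8,"hand": 60},
  {"x": 3.3,"y": 6.8,"z": 0.36,"ax": 0,"ay": 0.05,"az": -7.77,"hand": 60},
  {"x": 3.3,"y": 6.8,"z": 0.36,"ax": 0,"ay": 0.05,"az": -7.77,"hand": 60},
  {"x": 3.3,"y": 6.8,"z": 0.36,"ax": 0,"ay": 0.05,"az": -7.77,"hand": 60},
  {"x": 3.3,"y": 6.8,"z": 0.36,"ax": 0,"ay": 0.05,"az": -7.77,"hand": 60},
  {"x": 3.3,"y": 6.8,"z": 0.36,"ax": 0,"ay": 0.05,"az": -7.77,"hand": 60},
  {"x": 3.3,"y": 6.8,"z": 0.36,"ax": 0,"ay": 0.05,"az": -7.77,"hand": 60},
])

```text
clock: 13.8
eef_pos: [431.0, 304.6, 110.5]
tcp_rot: [3.138, -0.008, -2.298]
contact_force: [-0.6, -0.1, 0.4]
opening: 0.703
grasp_force: 0.0
```

Run:
```python
from h import *
st(); go(439.1,302.2,31,228.2)
```

```text
13.8 [431.  304.6 110.5] [ 179.77   -0.45 -131.67] F [-0.6 -0.1  0.4] op 0.703 g 0.0
d [-0.084 -0.159  1.589] rot [ 0.04 -0.08  0.02] q [ 0.61  0.39  1.95  0.    0.81 -1.81]
```

>>> drive_tool([
  {"x": -0.08,"y": -0.14,"z": 0.7,"ax": 0.03,"ay": -0.08,"az": 0,"hand": 60},
  {"x": -0.08,"y": -0.14,"z": 1.3,"ax": 0.03,"ay": -0.08,"az": 0,"hand": 60},
  {"x": -0.08,"y": -0.14,"z": 1.58,"ax": 0.03,"ay": -0.08,"az": 0,"hand": 60},
  {"x": -0.08,"y": -0.14,"z": 1.58,"ax": 0.03,"ay": -0.08,"az": 0,"hand": 60},
  {"x": -0.08,"y": -0.14,"z": 1.58,"ax": 0.03,"ay": -0.08,"az": 0,"hand": 15},
  {"x": -0.08,"y": -0.14,"z": 1.58,"ax": 0.03,"ay": -0.08,"az": 0,"hand": 15},
  {"x": -0.08,"y": -0.14,"z": 1.58,"ax": 0.03,"ay": -0.08,"az": 0,"hand": 15},
  {"x": -0.08,"y": -0.14,"z": 1.58,"ax": 0.03,"ay": -0.08,"az": 0,"hand": 15},
], grip_force=80)

```text
clock: 14.6
eef_pos: [441.6, 300.9, 33.8]
tcp_rot: [-3.141, 0.004, -2.3]
contact_force: [-1.2, -1.6, 7.6]
opening: 0.205
grasp_force: 78.6
```

Run:
```python
from h import *
st(); go(610,15.7,130,181.6)
```

```text
14.6 [441.6 300.9  33.8] [-179.97    0.22 -131.79] F [-1.2 -1.6  7.6] op 0.205 g 78.6
d [ 2.001 -6.313 -1.929] rot [0.01 0.04 7.77] q [ 0.59  0.52  1.98  0.    0.64 -1.82]
```

>>> drive_tool([
  {"x": 0,"y": 0,"z": -0.9,"ax": 0,"ay": 0,"az": 0,"hand": 15},
  {"x": 0.3,"y": -1.0,"z": -1.8,"ax": 0,"ay": 0.04,"az": 1.3,"hand": 15},
  {"x": 1.0,"y": -3.1,"z": -1.93,"ax": 0,"ay": 0.04,"az": 3.9,"hand": 15},
  {"x": 1.0,"y": -3.1,"z": -1.93,"ax": 0,"ay": 0.04,"az": 3.9,"hand": 15},
  {"x": 2,"y": -6.31,"z": -1.93,"ax": 0,"ay": 0.04,"az": 7.77,"hand": 15},
  {"x": 2,"y": -6.31,"z": -1.93,"ax": 0,"ay": 0.04,"az": 7.77,"hand": 15},
  {"x": 2,"y": -6.31,"z": -1.93,"ax": 0,"ay": 0.04,"az": 7.77,"hand": 15},
  {"x": 2,"y": -6.31,"z": -1.93,"ax": 0,"ay": 0.04,"az": 7.77,"hand": 15},
])

```text
clock: 15.4
eef_pos: [610.6, 13.2, 129.8]
tcp_rot: [-3.141, -0.001, -3.118]
contact_force: [0.6, 0.9, -1.3]
opening: 0.203
grasp_force: 78.8
```

Run:
```python
from h import *
st(); go(602,16.0,54,181.6)
```

```text
15.4 [610.6  13.2 129.8] [-1.7999e+02 -4.0000e-02 -1.7866e+02] F [ 0.6  0.9 -1.3] op 0.203 g 78.8
d [0.171 0.061 1.515] rot [-0.   -0.01 -0.04] q [ 0.02  0.47  1.76 -0.    0.92 -1.57]
```

>>> drive_tool([
  {"x": 0.15,"y": 0.03,"z": 0.6,"ax": 0,"ay": 0,"az": -0.03,"hand": 15},
  {"x": 0.15,"y": 0.03,"z": 1.2,"ax": 0,"ay": 0,"az": -0.03,"hand": 15},
  {"x": 0.15,"y": 0.03,"z": 1.5,"ax": 0,"ay": 0,"az": -0.03,"hand": 15},
  {"x": 0.15,"y": 0.03,"z": 1.5,"ax": 0,"ay": 0,"az": -0.03,"hand": 15},
  {"x": 0.15,"y": 0.03,"z": 1.5,"ax": 0,"ay": 0,"az": -0.03,"hand": 15},
  {"x": 0.15,"y": 0.03,"z": 1.5,"ax": 0,"ay": 0,"az": -0.03,"hand": 15},
])

```text
clock: 16.0
eef_pos: [602.8, 17.3, 55.1]
tcp_rot: [-3.141, -0.0, -3.11]
contact_force: [-0.5, 0.7, -0.2]
opening: 0.204
grasp_force: 78.8
```

Run:
```python
from h import *
st(); go(585.5,15.5,54,181.6)
```

```text
16.0 [602.8  17.3  55.1] [-1.7999e+02 -1.0000e-02 -1.7818e+02] F [-0.5  0.7 -0.2] op 0.204 g 78.8
d [ 0.347 -0.024  0.022] rot [-0.   -0.    0.04] q [ 0.03  0.56  1.81 -0.    0.77 -1.58]
```

>>> drive_tool([
  {"x": 0.06,"y": -0.02,"z": 0.02,"ax": 0,"ay": 0,"az": 0.04,"hand": 15},
  {"x": 0.14,"y": -0.02,"z": 0.02,"ax": 0,"ay": 0,"az": 0.04,"hand": 15},
  {"x": 0.22,"y": -0.02,"z": 0.02,"ax": 0,"ay": 0,"az": 0.04,"hand": 15},
  {"x": 0.3,"y": -0.02,"z": 0.02,"ax": 0,"ay": 0,"az": 0.04,"hand": 15},
  {"x": 0.36,"y": -0.02,"z": 0.02,"ax": 0,"ay": 0,"az": 0.04,"hand": 15},
  {"x": 0.36,"y": -0.02,"z": 0.02,"ax": 0,"ay": 0,"az": 0.04,"hand": 15},
  {"x": 0.36,"y": -0.02,"z": 0.02,"ax": 0,"ay": 0,"az": 0.04,"hand": 15},
])

```text
clock: 16.7
eef_pos: [585.2, 15.5, 53.2]
tcp_rot: [-3.142, 0.001, -3.115]
contact_force: [5.0, 0.7, -0.1]
opening: 0.205
grasp_force: 78.8
```

>>> drive_tool([
  {"x": 0.05,"y": 0,"z": 0,"ax": 0,"ay": 0,"az": 0,"hand": 15},
  {"x": 0.09,"y": 0,"z": 0,"ax": 0,"ay": 0,"az": 0,"hand": 15},
  {"x": 0.09,"y": 0,"z": 0,"ax": 0,"ay": 0,"az": 0,"hand": 15},
  {"x": 0.09,"y": 0,"z": 0,"ax": 0,"ay": 0,"az": 0,"hand": 15},
])

```text
clock: 17.1
eef_pos: [581.4, 15.4, 53.4]
tcp_rot: [-3.142, 0.002, -3.115]
contact_force: [6.7, 1.2, -1.6]
opening: 0.204
grasp_force: 78.8
```

>>> drive_tool([
  {"x": 0.03,"y": 0,"z": 0,"ax": 0,"ay": 0,"az": 0,"hand": 15},
  {"x": 0.03,"y": 0,"z": 0,"ax": 0,"ay": 0,"az": 0,"hand": 15},
  {"x": 0.03,"y": 0,"z": 0,"ax": 0,"ay": 0,"az": 0,"hand": 15},
])

```text
clock: 17.4
eef_pos: [580.2, 15.4, 53.4]
tcp_rot: [-3.142, 0.003, -3.115]
contact_force: [8.1, 1.2, -1.8]
opening: 0.201
grasp_force: 78.7
```

Near 10 mm of compression. Lowering, with the floor expected at TCP z ≈ 43.8.

>>> drive_tool([
  {"x": 0,"y": 0,"z": 0.06,"ax": 0,"ay": 0,"az": 0,"hand": 15},
  {"x": 0,"y": 0,"z": 0.12,"ax": 0,"ay": 0,"az": 0,"hand": 15},
  {"x": 0,"y": 0,"z": 0.17,"ax": 0,"ay": 0,"az": 0,"hand": 15},
  {"x": 0,"y": 0,"z": 0.2,"ax": 0,"ay": 0,"az": 0,"hand": 15},
  {"x": 0,"y": 0,"z": 0.2,"ax": 0,"ay": 0,"az": 0,"hand": 15},
])

```text
clock: 17.9
eef_pos: [580.7, 15.3, 43.8]
tcp_rot: [-3.141, 0.004, -3.115]
contact_force: [8.0, 0.8, 1.6]
opening: 0.206
grasp_force: 79.2
```

>>> drive_tool([
  {"x": 0,"y": 0,"z": 0.02,"ax": 0,"ay": 0,"az": 0,"hand": 15},
  {"x": 0,"y": 0,"z": 0.04,"ax": 0,"ay": 0,"az": 0,"hand": 15},
  {"x": 0,"y": 0,"z": 0.04,"ax": 0,"ay": 0,"az": 0,"hand": 15},
])

```text
clock: 18.2
eef_pos: [580.8, 15.2, 43.7]
tcp_rot: [-3.141, 0.004, -3.115]
contact_force: [1.1, 1.0, 24.5]
opening: 0.207
grasp_force: 82.0
```

>>> drive_tool([
  {"x": 0,"y": 0,"z": -0.01,"ax": 0,"ay": 0,"az": 0,"hand": 15},
  {"x": 0,"y": 0,"z": -0.01,"ax": 0,"ay": 0,"az": 0,"hand": 34},
  {"x": 0,"y": 0,"z": -0.01,"ax": 0,"ay": 0,"az": 0,"hand": 34},
  {"x": 0,"y": 0,"z": -0.01,"ax": 0,"ay": 0,"az": 0,"hand": 34},
  {"x": 0,"y": 0,"z": -0.5,"ax": 0,"ay": 0,"az": 0,"hand": 34},
  {"x": 0,"y": 0,"z": -1.3,"ax": 0,"ay": 0,"az": 0,"hand": 34},
  {"x": -0.5,"y": 0,"z": -2.1,"ax": 0,"ay": 0,"az": 0,"hand": 60},
  {"x": -0.5,"y": 0,"z": -2.1,"ax": 0,"ay": 0,"az": 0,"hand": 60},
])

```text
clock: 19.0
eef_pos: [608.2, 16.0, 150.9]
tcp_rot: [-3.141, 0.008, -3.115]
contact_force: [0.8, 0.3, 0.8]
opening: 0.702
grasp_force: 0.0
```

```bash
python3 w.py w7
python3 - <<'E'
from h import *
go(600,-300,150,141.5)
E
```

```text
19.0 [608.2  16.  150.9] [-179.99    0.44 -178.45] F [0.8 0.3 0.8] op 0.702 g 0.0
d [ 0.279 -6.314 -0.038] rot [0.01 0.03 6.68] q [ 0.02  0.43  1.76 -0.    0.94 -1.57]
```

>>> drive_tool([
  {"x": 1.0,"y": -6.45,"z": -0.04,"ax": 0,"ay": 0.03,"az": 6.68,"hand": 60},
  {"x": 1.0,"y": -6.45,"z": -0.04,"ax": 0,"ay": 0.03,"az": 6.68,"hand": 60},
  {"x": 1.0,"y": -6.45,"z": -0.04,"ax": 0,"ay": 0.03,"az": 6.68,"hand": 60},
  {"x": 1.0,"y": -6.45,"z": -0.04,"ax": 0,"ay": 0.03,"az": 6.68,"hand": 60},
  {"x": 1.0,"y": -6.45,"z": -0.04,"ax": 0,"ay": 0.03,"az": 6.68,"hand": 60},
  {"x": 1.0,"y": -6.45,"z": -0.04,"ax": 0,"ay": 0.03,"az": 6.68,"hand": 60},
  {"x": 1.0,"y": -6.45,"z": -0.04,"ax": 0,"ay": 0.03,"az": 6.68,"hand": 60},
  {"x": 1.0,"y": -6.45,"z": -0.04,"ax": 0,"ay": 0.03,"az": 6.68,"hand": 60},
])

```text
clock: 19.85
eef_pos: [559.5, -310.7, 145.8]
tcp_rot: [-3.138, -0.007, 2.466]
contact_force: [0.8, -0.7, -0.5]
opening: 0.704
grasp_force: 0.0
```

```bash
python3 w.py w8
python3 - <<'E'
from h import *
ci={k:v for k,v in np.load("pics/w8.npz").items()}
print(proj([[562,-308,44]],ci))
a=cv2.imread("pics/w7.png")[90:290,150:410]; b=cv2.imread("pics/w8.png")
b=b[110:310,180:380]
f=1.7
cv2.imwrite("pics/f.png",np.vstack([np.hstack([cv2.resize(a,(390,300)),np.zeros((300,10,3),np.uint8)]),np.zeros((0,400,3),np.uint8)]) if 0 else np.hstack([cv2.resize(a,(260,200)),cv2.resize(b,(540,540))[:200]]) if 0 else cv2.copyMakeBorder(cv2.resize(b,(500,500),interpolation=cv2.INTER_CUBIC),0,0,0,290,cv2.BORDER_CONSTANT))
im=cv2.imread("pics/f.png"); im[:223,500:790]=cv2.resize(a,(290,223)); cv2.imwrite("pics/f.png",im)
E
```

```text
19.85 [ 559.5 -310.7  145.8] [-179.77   -0.41  141.26] F [ 0.8 -0.7 -0.5] op 0.704 g 0.0
[[282.12827878 219.13174254]]
```

View pics/f.png

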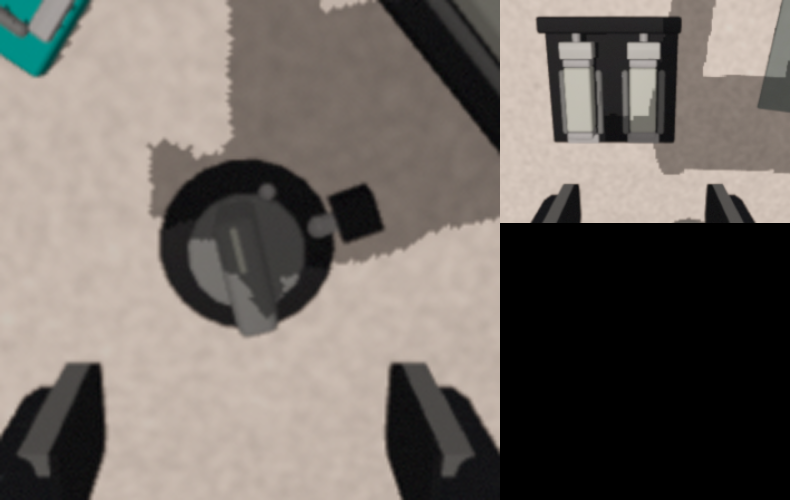

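The right inset shows both short sticks seated, with equal contacts and both stops visible. In the left panel the knob base is centred at (247,243), and the bar's marker runs (232,228)–(241,272), about 12° off the tool axis.

Run:
```python
from h import *
ci={k:v for k,v in np.load("pics/w8.npz").items()}
W=lambda pts,z: up([(180+u/2.5-.3,110+v/2.5-.3) for u,v in pts],z,ci)
ang=lambda P: np.degrees(np.arctan2(*(P[0]-P[1])[::-1]))
print("base",W([(247.5,243)],8),"disc",W([(247,250)],14))
for n,l in (("marker",[(232,228),(241,272)]),("right edge",[(256,205),(279,300)]),("left",[(218,240),(240,335)])): print(n,ang(W(l,44)),W(l,44).mean(0))
c=W([(247.5,243)],8)[0]; go(560,-308,100,153)
```

```text
base [[ 560.21702593 -310.24424109]] disc [[ 560.84190512 -310.97144119]]
marker 152.1444477388237 [ 551.73257063 -307.96627615]
right edge 154.77981224648107 [ 558.9526223 -300.7145667]
left 153.2066642319129 [ 560.51915687 -318.18564198]
d [-0.002  0.017  0.915] rot [-0.02 -0.08 -1.95] q [-0.51  0.49  1.68 -0.    0.98 -1.4 ]
```

Run:
```python
from h import *
st(); go(560.5,-310,38,153)
```

```text
19.9 [ 559.8 -308.7  145.7] [-179.81   -0.46  141.3 ] F [ 0.5  0.6 -0. ] op 0.702 g 0.0
d [-0.045 -0.003  2.154] rot [-0.02 -0.08 -1.95] q [-0.51  0.49  1.68 -0.    0.98 -1.4 ]
```

>>> drive_tool([
  {"x": -0.04,"y": 0,"z": 0.6,"ax": 0,"ay": -0.08,"az": -1.0,"hand": 45},
  {"x": -0.04,"y": 0,"z": 1.1,"ax": 0,"ay": -0.08,"az": -1.95,"hand": 45},
  {"x": -0.04,"y": 0,"z": 1.7,"ax": 0,"ay": -0.08,"az": -1.95,"hand": 45},
  {"x": -0.04,"y": 0,"z": 2.14,"ax": 0,"ay": -0.08,"az": -1.95,"hand": 45},
  {"x": -0.04,"y": 0,"z": 2.14,"ax": 0,"ay": -0.08,"az": -1.95,"hand": 45},
  {"x": -0.04,"y": 0,"z": 2.14,"ax": 0,"ay": -0.08,"az": -1.95,"hand": 45},
], grip_force=30)

```text
clock: 20.5
eef_pos: [562.2, -307.6, 40.2]
tcp_rot: [-3.139, 0.001, 2.674]
contact_force: [0.5, -0.3, 0.3]
opening: 0.526
grasp_force: 0.0
```

>>> drive_tool([
  {"x": 0,"y": 0,"z": 0,"ax": 0,"ay": 0,"az": 0,"hand": 8},
  {"x": 0,"y": 0,"z": 0,"ax": 0,"ay": 0,"az": 0,"hand": 8},
  {"x": 0,"y": 0,"z": 0,"ax": 0,"ay": 0,"az": 0,"hand": 8},
  {"x": 0,"y": 0,"z": 0,"ax": 0,"ay": 0,"az": 0,"hand": 8},
])

```text
clock: 20.9
eef_pos: [561.7, -312.2, 42.6]
tcp_rot: [-3.135, 0.005, 2.674]
contact_force: [-10.0, -15.8, 5.6]
opening: 0.152
grasp_force: 32.8
```

Run:
```python
from h import *
s=st(); print(s["wrist_torque"])
```

```text
20.9 [ 561.7 -312.2   42.6] [-179.61    0.28  153.23] F [-10.  -15.8   5.6] op 0.152 g 32.8
[-2.40959794  1.67585525  0.05227968]
```

>>> drive_tool([
  {"x": 0.02,"y": -0.09,"z": 0,"ax": 0,"ay": 0,"az": 0,"hand": 8},
  {"x": 0.02,"y": -0.09,"z": 0,"ax": 0,"ay": 0,"az": 1,"hand": 8},
  {"x": 0.02,"y": -0.09,"z": 0,"ax": 0,"ay": 0,"az": 2,"hand": 8},
  {"x": 0.02,"y": -0.09,"z": 0,"ax": 0,"ay": 0,"az": 3,"hand": 8},
  {"x": 0.02,"y": -0.09,"z": 0,"ax": 0,"ay": 0,"az": 4,"hand": 8},
  {"x": 0.02,"y": -0.09,"z": 0,"ax": 0,"ay": 0,"az": 5,"hand": 8},
  {"x": 0.02,"y": -0.09,"z": 0,"ax": 0,"ay": 0,"az": 6,"hand": 8},
  {"x": 0.02,"y": -0.09,"z": 0,"ax": 0,"ay": 0,"az": 6,"hand": 8},
], grip_force=50)

```text
clock: 21.7
eef_pos: [561.9, -312.3, 42.7]
tcp_rot: [3.138, 0.007, 2.041]
contact_force: [3.8, 5.3, 2.9]
opening: 0.153
grasp_force: 53.9
```

Run:
```python
from h import *
s=st(); print(s["wrist_torque"])
```

```text
21.7 [ 561.9 -312.3   42.7] [179.8    0.38 116.93] F [3.8 5.3 2.9] op 0.153 g 53.9
[ 0.88779928 -0.83892268 -0.01346056]
```

>>> drive_tool([
  {"x": 0,"y": 0,"z": 0,"ax": 0,"ay": 0,"az": 1,"hand": 8},
  {"x": 0,"y": 0,"z": 0,"ax": 0,"ay": 0,"az": 2,"hand": 8},
  {"x": 0,"y": 0,"z": 0,"ax": 0,"ay": 0,"az": 3,"hand": 8},
  {"x": 0,"y": 0,"z": 0,"ax": 0,"ay": 0,"az": 4,"hand": 8},
  {"x": 0,"y": 0,"z": 0,"ax": 0,"ay": 0,"az": 4.8,"hand": 8},
  {"x": 0,"y": 0,"z": 0,"ax": 0,"ay": 0,"az": 4.8,"hand": 8},
  {"x": 0,"y": 0,"z": 0,"ax": 0,"ay": 0,"az": 4.8,"hand": 8},
])

```text
clock: 22.4
eef_pos: [562.3, -312.3, 42.7]
tcp_rot: [3.135, 0.004, 1.542]
contact_force: [6.0, 5.5, 1.8]
opening: 0.146
grasp_force: 53.7
```

Run:
```python
from h import *
s=st(); print(s["wrist_torque"])
```

```text
22.4 [ 562.3 -312.3   42.7] [179.6    0.25  88.33] F [6.  5.5 1.8] op 0.146 g 53.7
[ 0.9362311  -1.15952411 -0.01363968]
```

>>> drive_tool([
  {"x": 0,"y": 0,"z": 0,"ax": 0,"ay": 0,"az": 0.5,"hand": 8},
  {"x": 0,"y": 0,"z": 0,"ax": 0,"ay": 0,"az": 1.0,"hand": 8},
  {"x": 0,"y": 0,"z": 0,"ax": 0,"ay": 0,"az": 1.0,"hand": 8},
])

```text
clock: 22.7
eef_pos: [562.3, -312.4, 42.8]
tcp_rot: [3.135, 0.005, 1.439]
contact_force: [5.3, 5.0, 3.0]
opening: 0.152
grasp_force: 73.1
```

Run:
```python
from h import *
s=st(); print(s["wrist_torque"])
```

```text
22.7 [ 562.3 -312.4   42.8] [179.6    0.27  82.46] F [5.3 5.  3. ] op 0.152 g 73.1
[ 0.81516609 -1.0243986   1.7557029 ]
```

The end stop is reached: torque has jumped to 1.8 N m. I'll ease back, release and lift.

>>> drive_tool([
  {"x": 0,"y": 0,"z": 0,"ax": 0,"ay": 0,"az": -0.4,"hand": 8},
  {"x": 0,"y": 0,"z": 0,"ax": 0,"ay": 0,"az": -0.4,"hand": 45},
  {"x": 0,"y": 0,"z": 0,"ax": 0,"ay": 0,"az": -0.4,"hand": 45},
  {"x": 0,"y": 0,"z": 0,"ax": 0,"ay": 0,"az": -0.4,"hand": 45},
  {"x": 0,"y": 0,"z": 0,"ax": 0,"ay": 0,"az": -0.4,"hand": 45},
  {"x": 0,"y": 0,"z": -0.8,"ax": 0,"ay": 0,"az": -0.4,"hand": 45},
  {"x": 0,"y": 0,"z": -1.8,"ax": 0,"ay": 0,"az": -0.4,"hand": 45},
  {"x": 0,"y": 0,"z": -2.2,"ax": 0,"ay": 0,"az": -0.4,"hand": 45},
])

```text
clock: 23.5
eef_pos: [561.1, -313.3, 155.0]
tcp_rot: [3.135, 0.006, 1.479]
contact_force: [0.2, -0.5, 0.1]
opening: 0.528
grasp_force: 0.0
```

>>> drive_tool([
  {"x": 0,"y": 0,"z": 0,"ax": 0,"ay": 0,"az": 0,"hand": 45},
  {"x": 0,"y": 0,"z": 0,"ax": 0,"ay": 0,"az": 0,"hand": 45},
  {"x": 0,"y": 0,"z": 0,"ax": 0,"ay": 0,"az": 0,"hand": 45},
])

```text
clock: 23.8
eef_pos: [558.6, -311.8, 149.2]
tcp_rot: [-3.141, 0.003, 1.479]
contact_force: [0.1, -0.4, 0.2]
opening: 0.525
grasp_force: 0.0
```

```bash
python3 w.py w9
python3 - <<'E'
from h import *
# numeric checks: marker direction of knob (tool yaw now ~85), and top view vs start
ci={k:v for k,v in np.load("pics/w9.npz").items()}
g=cv2.imread("pics/w9.png",0); p=proj([[562,-312,44]],ci)[0]; print(p)
x,y=p.astype(int); e=cv2.createLineSegmentDetector().detect(cv2.resize(g[y-40:y+40,x-40:x+40],None,fx=4,fy=4,interpolation=cv2.INTER_CUBIC))[0][:,0]
for l in e:
    if np.hypot(l[2]-l[0],l[3]-l[1])>45:
        P=up([(x-40+l[0]/4,y-40+l[1]/4),(x-40+l[2]/4,y-40+l[3]/4)],44,ci); d=P[1]-P[0]; print(l.round(),np.degrees(np.arctan2(d[1],d[0])).round(1)%180,np.hypot(*d).round(1))
t0=cv2.imread("pics/top0.png"); t1=imaging.grab_frame("top")[:,:,::-1]; cv2.imwrite("pics/top1.png",t1)
for n,(u,v) in dict(mouse=(183,131),pot_a=(247,125),pot_b=(384,123)).items():
    T=t0[v-22:v+22,u-18:u+18]; m=cv2.matchTemplate(t1[v-32:v+32,u-28:u+28].copy(),T,cv2.TM_CCOEFF_NORMED); print(n,np.array(cv2.minMaxLoc(m)[3])-10,m.max())
E
```

```text
23.8 [ 558.6 -311.8  149.2] [-1.7999e+02  1.5000e-01  8.4750e+01] F [ 0.1 -0.4  0.2] op 0.525 g 0.0
[282.53394661 216.28729972]
[273.  22. 296.  67.] 113.2 10.5
[274. 185. 230. 223.] 38.5 12.4
[301. 117. 286. 163.] 70.7 10.4
[23. 85. 38. 42.] 65.1 9.6
[ 26. 144.  22.  85.] 86.6 12.7
[ 66. 208.  25. 144.] 114.7 16.4
[191. 249. 138. 251.] 176.9 11.2
[195. 113. 196. 184.] 86.2 15.6
[128. 182. 129. 106.] 84.1 16.6
[156.  79. 157. 148.] 86.0 14.7
mouse [0 0] 0.99324304
pot_a [0 0] 0.9953781
pot_b [0 0] 0.99647063
```

```bash
python3 -c "
from rig import r
print(r.sign_off())"
```

```text
the job is handed in; nothing more can be done
None
```

I put all three sticks into the matching docks, turned the power knob past its click to the end stop (it was about 2–3° short of the stop after release), and handed the job in at about 24 s; the pots and mouse did not move.

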